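Power up the soldering bench

TASK

Power up the soldering bench with the fingertips (closed fingers are all it takes): first press the power strip's rocker switch over to on, then the power rocker on the soldering station's panel, and last press the middle one of the station's three round preset keys right down and let it come up again. Keep to that order and leave the other two keys alone. Only press: do not lift or shift the strip, the station or the things lying around them.

Things in the scene. Friction and masses are not known exactly. Their poses are not given: they have to be found in the camera images.
- strip: White power strip lying loose on the bench, 0.7 kg, 300 mm long, 56 wide, 42 high. Origin: on the bench directly under the middle of its rocker switch. Its x axis runs along the strip: the near end is 35 mm from the origin towards -x, four round sockets lie from 65 to 230 mm towards +x (a black plug-in charger and a grey plug in the last two rise up to 34 mm above the strip). z is up.
- strip_switch (a joint): Power strip's rocker, a black V-shaped cap at the strip's end, 32 mm long (along the strip), 22 wide. 0 rad = off: the half towards the strip's near end stands up, its outer edge 10 mm above the strip's top. 0.4 rad = fully on: that half level, 4 mm above the top, the other half up. Moves at about 3 N, does not snap and stays where it is left; push it to the stop.
- strip_switch_raised (a point): Where to press the strip's rocker, straight down: on the face of the half that stands up, on its centre line, 13 mm from the pivot, 3 mm from the outer edge. Turns with the rocker; goes down 5 mm to on. A finger that also bears on the other half stops it half-way: narrow side of the fingertips along the cap, overhanging the outer edge.
- station: Grey soldering station, loose on the bench, 1.7 kg, 170 mm deep (x), 150 wide (y), a wedge 40 mm high at the front (-x) and 85 at the back. Origin: on the bench under its middle. Its light grey top panel slopes down to the front at 15 degrees (0.26 rad), with a dark display window at the back, a row of three keys across the middle and the power rocker at the front right corner (seen facing +x).
- station_panel (a point): Centre of the station's sloping panel, on its surface. z = outward normal of the panel, x = up the slope, y = along the row of keys to the left.
- station_switch (a joint): Power rocker of the station, same black cap as the strip's, 32 mm long up the slope, 22 wide. 0 rad = off: the upper half, towards the display, stands up, outer edge 10 mm off the panel. 0.4 rad = fully on: that half level with the panel, 4 mm proud. Moves at about 3 N, does not snap and stays where it is left; push it to the stop.
- station_switch_raised (a point): Where to press the station's rocker, square to the panel: on the face of the half that stands up, 13 mm from the pivot, 3 mm from its outer edge, about 50 mm down the slope from the row of keys. Turns with the rocker; goes down 5 mm to on. A finger that also bears on the other half stops it half-way, as on the strip.
- key_middle (a joint): Middle preset key, a dark grey round cap 18 mm across standing 8 mm off the panel. 0 = up, 0.004 m = right down (about 4 N); springs back when released. Keys sit 40 mm apart.
- key_middle_top (a point): Centre of the top of the middle key's cap; z = outward normal of the panel. Press along -z.
- key_left (a joint): Left preset key (towards the station's +y), same as the middle one; leave alone.
- key_right (a joint): Right preset key (towards the station's -y), same as the middle one; leave alone.
- reel: Bystander: grey solder reel standing on end, 64 mm across, 50 high; origin at its underside.
- flux: Bystander: small amber flux bottle, 38 mm across, 85 high; origin at its underside.
- iron_stand: Bystander: soldering iron stand with a base 85 x 65 mm and a slanting funnel about 110 mm high; origin at its underside.
- screwdriver: Bystander: screwdriver 190 mm long lying on the bench between the strip and the station.

How it is judged:
By the outcome, as a careful person would: the job done as asked, in the order asked, and still so for the second after the job is handed in, with the robot touching nothing.
It also fails if it takes over 51 s, if anything falls off the work surface, if the arm or the gripper's body presses on something with over 40 N, if the wrist force passes 120 N, or if a joint passes its speed limit or range.

ROBOT

A 6-joint arm with a two-finger parallel gripper is mounted at the origin on the work surface. World frame = base frame: x ahead of the robot, y to its left, z up, the work surface at z = 0. Lengths are in mm, angles in rad, forces in N, time in s.
With the tool pointing down it reaches from about 350 to 775 mm from the base axis. Payload 7.3 kg.
Tool frame: the origin (TCP) lies on the front face of the gripper's body, between the roots of the fingers; the fingertips stand 66 mm ahead of it and the grasp point (between the pads) lies 47 mm ahead of it (bot.tcp_to_grasp is the z of the grasp point in the tool frame, in mm); z points along the fingers, y is the direction in which the jaws open and shut (so a half turn about z gives the same grasp; the last joint's range is limited). The gripper opens to 92 mm and grips with 3 to 60 N. Pads are 19 mm wide; open, the fingers measure 130 mm over their backs; the gripper's body (75 mm by 190 mm) begins 47 mm behind the grasp point.
Start: joints at [-1.356, 0.342, 1.524, -0, 1.275, -0.146], TCP at [185.359, -491.203, 292.241] pointing down, gripper open.
Joint ranges: [-2.53, 2.53], [-0.77, 2.02], [0.04, 2.7], [-1, 4.14], [0.28, 2.66], [-3.11, 3.11]. Speed limits (rad/s): [2.57, 2.57, 3.14, 3.14, 3.14, 3.14].

INTERFACE

Orientations are given as [roll, pitch, yaw] about the fixed x, y, z axes, in that order (R = Rz(yaw) Ry(pitch) Rx(roll)).
In Python, from plant import bot gives the robot as it stands.
- The arm moves only by the tool carry_out, never from a script. Its argument "deltas" is a list that holds one entry, the list of rows, each a list of 4 numbers: the shift along the tool's x, y, z in mm, then the turn about the tool's z in units of 5 degrees (1.0 is 5 degrees). A call has 1 to 20 rows; each row is the pose to reach, as a shift and turn from the pose commanded when the call began, along the tool's axes at that moment; what a row does not reach only later rows make up. A row lasts 1/10 s, in which the tool goes at most 50 mm and 8.59 degrees, less where a joint would pass 70% of its speed; a pose out of reach is approached as far as the arm can. A call with a gripper value outside its range is refused whole. "fingers" is the finger opening in mm, from 0 to 91.8, set as the call begins (left out, the last holds). The fingers move at their own pace and stop on an object; the grip force is fixed at half the most. Time passes only in rows, so rows that repeat a pose let the fingers close. It gives the time, the measured TCP pose, the force and the opening at its end, in the units of the state.
- bot.get_obs(): the state, without advancing time (a new reading comes with each control period).
- bot.capture(name): name is "side" or "top" or "wrist"; returns (picture, depth): 384x512x3 uint8, blue, green, red; 384x512 float32, mm along the optical axis (not along the pixel's ray), 0 where there is no reading.
- bot.camera_model(name): a dict with "K" (3x3 intrinsics, pixels), "camera_from_world" (4x4, takes a point from world to camera coordinates). Camera axes: x right, y down, z forward; pixel columns grow to the right and rows downward; lengths in mm; the calibration is good to about 2 mm. The wrist camera is an equidistant fisheye: a pixel r from the principal point sees the ray r / f radians off the axis. A picture is of the moment at which its call begins: read the wrist's pose just before it. camera_model takes no time and is no camera call; for the wrist camera it gives the pose at the moment of the call.
- bot.close_job(): hands the job in, once; it reports no verdict.
The state is a dict: "time": time; "joint_positions": joint angles; "dq": joint speeds; "tau": joint torques, N m; "tool_pos": TCP position; "tcp_rot": TCP orientation; "contact_force": force on the tool from outside, world axes, zero at the start; "moment": the same for the moment, N m; "grip_width": finger opening in mm.
Only numpy, scipy, OpenCV 4.12 (cv2) and the standard library are available. Lean on these libraries where they do the work, as an engineer would, in place of code of your own. Each camera call takes 0.05 s, during which the arm holds its last target. There are 200 camera calls.

## Working session

There is one attempt and no reset: what is moved stays moved. The work goes in short steps, Python scripts to look and compute and a tool call to move; the robot and the scene stay as the last step left them, time stands still between calls to the robot, and variables do not carry over. Pictures are saved under pics/ and viewed, about 8 in all and at most 12, crops included, and the job is handed in when it is done.

Besides the shell and the picture viewer there is one more tool, called as name(argument=value, ...), one argument or row to a line, values as JSON. carry_out: Moves the arm, as the interface text tells. Its arguments: {"type":"object","properties":{"deltas":{"type":"array","items":{"type":"array","items":{"type":"array","items":{"type":"number"}}}},"fingers":{"type":"number"}},"required":["deltas"]}

```bash
mkdir -p pics; cat > h.py <<'E'
import numpy as np, cv2
from plant import bot
def pts(name,d):
    m=bot.camera_model(name);K=m["K"];T=np.linalg.inv(m["camera_from_world"])
    v,u=np.mgrid[:d.shape[0],:d.shape[1]]
    x=(u-K[0][2])/K[0][0];y=(v-K[1][2])/K[1][1]
    P=np.stack([x*d,y*d,d,np.ones_like(d)],-1)@T.T
    return P[...,:3]
E
python3 - <<'E'
from h import *
o=bot.get_obs();print({k:np.round(v,3) for k,v in o.items()})
for n in("side","top"):
    c,d=bot.capture(n);np.savez(f"{n}.npz",c=c,d=d)
    cv2.imwrite(f"pics/{n}.png",c);m=bot.camera_model(n);print(n,np.round(m["K"],1),np.round(m["camera_from_world"],3))
E
```

```text
{'time': np.float64(0.0), 'joint_positions': array([-1.356,  0.343,  1.525,  0.   ,  1.275, -0.146]), 'dq': array([ 0.002,  0.001, -0.   , -0.   ,  0.   ,  0.   ]), 'tau': array([-1.0000e-03, -4.3124e+01, -2.4422e+01,  7.2000e-02,  5.6000e-02,
       -0.0000e+00]), 'tool_pos': array([ 185.284, -490.873,  291.532]), 'tcp_rot': array([-3.14 , -0.   ,  0.361]), 'contact_force': array([0.432, 0.11 , 0.459]), 'moment': array([-0.007, -0.029, -0.008]), 'grip_width': np.float64(91.878)}
side [[472.    0.  251.2]
 [  0.  472.  191.8]
 [  0.    0.    1. ]] [[-9.630000e-01 -2.690000e-01  1.300000e-02  5.071050e+02]
 [-1.850000e-01  6.260000e-01 -7.580000e-01  1.658510e+02]
 [ 1.960000e-01 -7.320000e-01 -6.520000e-01  1.219268e+03]
 [ 0.000000e+00  0.000000e+00  0.000000e+00  1.000000e+00]]
top [[470.7   0.  264.5]
 [  0.  470.7 191.9]
 [  0.    0.    1. ]] [[ 2.100000e-02 -1.000000e+00 -1.200000e-02 -1.191600e+01]
 [-9.960000e-01 -2.000000e-02 -9.100000e-02  5.356870e+02]
 [ 9.100000e-02  1.400000e-02 -9.960000e-01  1.305806e+03]
 [ 0.000000e+00  0.000000e+00  0.000000e+00  1.000000e+00]]
```

View pics/top.png

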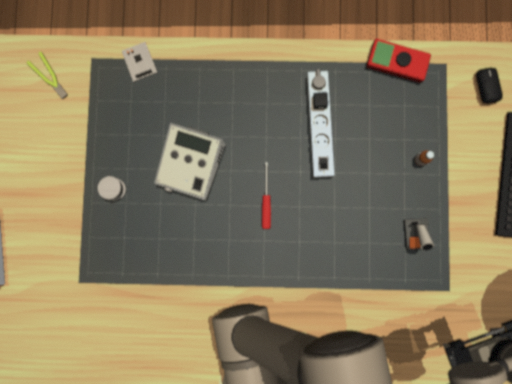

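View pics/side.png

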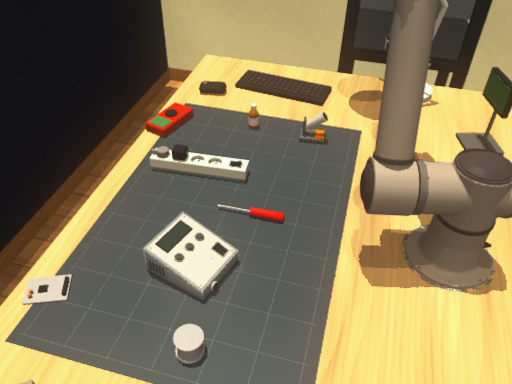

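The top view shows the strip with its rocker at about (323,163). The station's keys are at about (174,154), (188,158) and (203,162), and its rocker is at (197,183). Next I'll measure these.

```bash
python3 - <<'E'
from h import *
z=np.load("top.npz");c=z["c"];P=pts("top",z["d"]);g=c.max(2)
np.set_printoptions(suppress=True,precision=1)
def blobs(x0,y0,x1,y1,thr,nm):
    m=np.zeros_like(g);m[y0:y1,x0:x1]=(g[y0:y1,x0:x1]<thr)
    n,l,s,ce=cv2.connectedComponentsWithStats(m)
    for i in range(1,n):
        if s[i,4]>=12:
            print(nm,ce[i],s[i,4],np.median(P[l==i],0))
def rect(x0,y0,x1,y1,zmin,nm):
    m=np.zeros_like(g);m[y0:y1,x0:x1]=P[y0:y1,x0:x1,2]>zmin
    q=P[m>0]; r=cv2.minAreaRect(q[:,:2].astype(np.float32));print(nm,r,cv2.boxPoints(r).tolist(),q[:,2].max())
blobs(312,72,332,176,110,"strip");blobs(162,130,216,194,130,"station")
rect(300,60,340,185,20,"strip");rect(145,115,232,208,20,"station")
cv2.imwrite("pics/crop.png",np.hstack([cv2.resize(c[y:y+90,x:x+80],None,fx=5,fy=5,interpolation=cv2.INTER_CUBIC) for x,y in((150,118),(285,100))]))
E
```

```text
strip [330.4  86.7] 71 [ 856.8 -188.6    0.3]
strip [316.2  86.7] 23 [ 832.6 -139.7   52.6]
strip [319.7 100.9] 231 [ 786.3 -149.4   74.4]
strip [322.8 163.1] 85 [ 618.1 -162.4   47.9]
strip [312.  168.5] 14 [ 607.3 -135.4    9.7]
station [163.8 137.7] 85 [692.8 296.9   0.7]
station [192.4 142.1] 488 [664.2 199.6  78.8]
station [207.4 132.2] 99 [701.5 161.7  43.1]
station [174.1 154.3] 41 [631.2 249.2  70.4]
station [187.9 158.8] 40 [618.6 210.5  71.3]
station [201.3 163. ] 40 [607.9 174.3  70.6]
station [212.5 183.1] 140 [555.  148.    3.7]
station [197.4 183.8] 103 [551.8 185.3  53.2]
station [170.6 191. ] 96 [534.5 269.3   1.1]
strip ((641.755615234375, -135.64698791503906), (135.202880859375, 491.0443115234375), 78.17597961425781) [[387.5910949707031, -151.50497436523438], [868.2161865234375, -252.12310791015625], [895.920166015625, -119.78900146484375], [415.2950439453125, -19.170867919921875]] 1348.8493962592147
station ((575.93359375, 117.38468933105469), (374.4111633300781, 193.97174072265625), 67.75456237792969) [[415.29498291015625, -19.170883178710938], [594.8295288085938, -92.60371398925781], [736.5722045898438, 253.9402618408203], [557.0376586914062, 327.37310791015625]] 1348.8493962592147
```

View pics/crop.png

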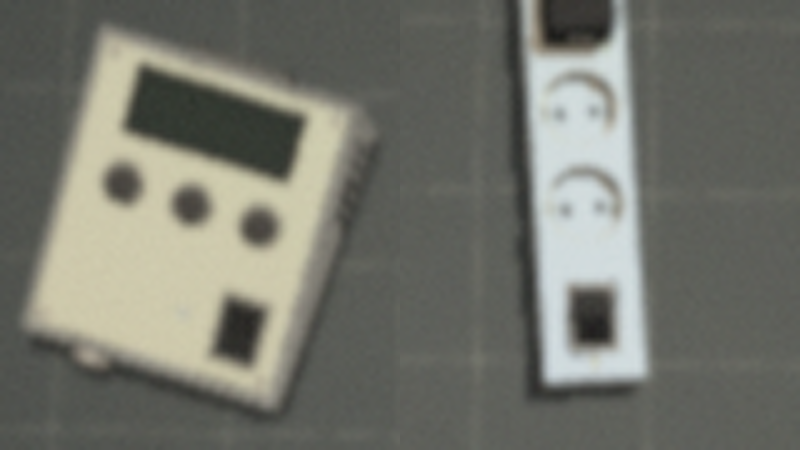

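```bash
cat >> h.py <<'E'
def delta(x,y,z,yaw,tip=True):
    """Shift (tool axes) and turn units to bring the fingertips (or TCP) to x,y,z."""
    from scipy.spatial.transform import Rotation as R
    o=bot.get_obs();r=R.from_euler("xyz",o["tcp_rot"]).as_matrix()
    t=np.array([x,y,z+(66 if tip else 0)])-o["tool_pos"]
    dy=(yaw-o["tcp_rot"][2]+np.pi)%(2*np.pi)-np.pi
    print(np.round(r.T@t,1),"turn",round(-np.degrees(dy)/5,2),"now",np.round(o["tool_pos"],1),np.round(o["tcp_rot"],3),"F",np.round(o["contact_force"],1))
E
python3 -c "
from h import *
delta(590,-164,150,0.078)"
```

```text
[ 494.1 -162.9   75.9] turn 3.24 now [ 185.3 -490.9  291.6] [-3.14  -0.     0.361] F [ 0.6 -0.4 -0.3]
```

carry_out(
  deltas=[
    [[20,-6,0,0.1],[50,-16,0,0.3],[85,-28,5,0.5],[120,-40,10,0.8],[155,-51,15,1.0],[190,-63,20,1.2],[225,-74,25,1.5],[260,-86,30,1.7],[295,-97,35,1.9],[330,-109,40,2.2],[365,-120,46,2.4],[400,-132,52,2.6],[430,-142,58,2.8],[455,-150,64,3.0],[475,-157,70,3.1],[488,-161,74,3.2],[494,-163,76,3.24],[494,-163,76,3.24],[494,-163,76,3.24]],
  ],
  fingers=0,
)

```text
time: 2.0
tool_pos: [589.6, -164.9, 216.4]
tcp_rot: [3.141, 0.0, 0.078]
contact_force: [-0.3, 0.4, 0.2]
grip_width: 0.6
```

```bash
python3 - <<'E'
from h import *
o=bot.get_obs();m=bot.camera_model("wrist");c,d=bot.capture("wrist")
np.savez("w1.npz",c=c,d=d,K=m["K"],T=m["camera_from_world"])
print(np.round(o["tool_pos"],1),o["tcp_rot"],o["grip_width"],o["time"]);print(np.round(m["K"],1),np.round(np.linalg.inv(m["camera_from_world"]),2))
cv2.imwrite("pics/w1.png",c)
E
```

```text
[ 589.6 -164.9  216.4] [3.14124835e+00 2.41656934e-04 7.76545652e-02] 0.5813431412849207 2.0
[[297.3   0.  255.1]
 [  0.  297.3 190.9]
 [  0.    0.    1. ]] [[ 8.0000e-02 -9.5000e-01 -3.0000e-01  6.6983e+02]
 [-1.0000e+00 -7.0000e-02 -2.0000e-02 -1.5946e+02]
 [ 0.0000e+00  3.0000e-01 -9.5000e-01  3.0949e+02]
 [ 0.0000e+00  0.0000e+00  0.0000e+00  1.0000e+00]]
```

View pics/w1.png

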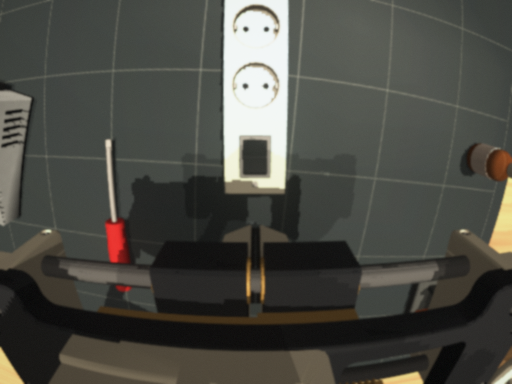

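The wrist view shows the strip's rocker cap at columns 242–268 and rows 138–175, with the strip's near end at row 193. I'll cast rays onto planes at the known heights.

```bash
cat >> h.py <<'E'
def fray(K,T,u,v,n,p0):
    """Fisheye pixel onto the plane with normal n through p0."""
    x=(u-K[0][2])/K[0][0];y=(v-K[1][2])/K[1][1];th=np.hypot(x,y);s=np.sin(th)/max(th,1e-9)
    I=np.linalg.inv(T);d=I[:3,:3]@[x*s,y*s,np.cos(th)];o=I[:3,3];n=np.array(n,float)
    return o+d*(n@(np.array(p0)-o))/(n@d)
E
python3 - <<'E'
from h import *
np.set_printoptions(suppress=True,precision=1)
z=np.load("w1.npz");c=z["c"];K,T=z["K"],z["T"];g=cv2.cvtColor(c,6)
print(g[130:200:1,255]);print(g[157,216:296]);print(g[115,216:296])
f=lambda u,v,h:fray(K,T,u,v,[0,0,1],[0,0,h])
m=np.zeros_like(g);m[130:182,232:280]=g[130:182,232:280]<75
n,l,s,ce=cv2.connectedComponentsWithStats(m);i=1+s[1:,4].argmax();print(s[i],ce[i])
x,y,w,h=s[i,:4];u=x+w/2-.5
print("cap far",f(u,y,46),"near",f(u,y+h,52),f(u,y+h,48))
print("depth",z["d"][140:176:5,255])
w_=np.where(g[100:200,235]>180)[0].max()+100.5;print("end row",w_,f(u,w_,42))
for r in (60,115,160,185):
    q=np.where(g[r,215:300]>160)[0]+215;a,b=f(q.min()-.5,r,42),f(q.max()+.5,r,42);print(r,q.min(),q.max(),a,b,(a+b)/2)
E
```

```text
[245 245 245 244 236 203 180 175 160 125  80  57  55  56  54  55  55  53
  55  53  53  52  49  52  51  51  53  54  52  50  51  50  52  51  51  52
  53  53  52  53  51  52  48  50  76 112 140 170 211 232 230 215 195 184
 177 164 139 122 119 122 122 121 111  87  55  39  42  53  63  65]
[ 80  78  78  78  71  57  56  97 175 231 242 242 241 240 240 240 240 240
 240 240 240 236 221 176 141 117  84  60  52  51  52  52  52  52  54  54
  53  54  55  54  53  55  55  53  55  55  56  56  56  61  84 115 139 154
 179 217 236 240 241 241 241 241 241 241 241 242 242 242 236 205 141  89
  78  85  89  83  75  71  72  71]
[ 81  81  82  81  78  70  83 147 216 240 244 245 245 245 245 245 245 245
 245 245 245 245 245 245 245 245 245 245 245 245 245 245 245 245 245 245
 245 245 245 246 245 245 245 246 245 246 245 245 246 246 245 246 246 246
 246 246 246 245 245 246 246 246 246 246 246 246 245 245 245 242 226 162
 103  91  88  92  93 104 114 109]
[243 140  24  34 757] [254.4 157.2]
cap far [ 634.9 -161.7   46. ] near [ 605.2 -164.    52. ] [ 604.2 -164.1   48. ]
depth [261.8 262.5 262.8 265.3 265.5 265.5 264.1 272.2]
end row 179.5 [ 597.4 -164.6   42. ]
60 224 287 [ 704.9 -128.9   42. ] [ 709.3 -185.2   42. ] [ 707.1 -157.    42. ]
115 224 287 [ 655.1 -132.3   42. ] [ 659.5 -189.4   42. ] [ 657.3 -160.9   42. ]
160 224 285 [ 613.8 -134.7   42. ] [ 618.2 -191.6   42. ] [ 616.  -163.1   42. ]
185 255 284 [ 592.1 -165.    42. ] [ 594.3 -193.1   42. ] [ 593.2 -179.    42. ]
```

```bash
python3 -c "
from h import *
delta(602.5,-164,56,0.07)"
```

```text
[13.  -0.1 94.6] turn 0.08 now [ 589.5 -165.1  216.6] [ 3.141 -0.     0.077] F [-0.9  0.1  1. ]
```

carry_out(
  deltas=[
    [[13,0,20,0.1],[13,0,45,0.1],[13,0,70,0.1],[13,0,85,0.1],[13,0,92,0.1],[13,0,95,0.1],[13,0,97,0.1],[13,0,99,0.1],[13,0,101,0.1],[13,0,102,0.1],[13,0,103,0.1],[13,0,103,0.1]],
  ],
)

```text
time: 3.25
tool_pos: [602.9, -163.4, 113.4]
tcp_rot: [3.141, -0.0, 0.069]
contact_force: [-1.9, 0.2, 3.5]
grip_width: 0.0
```

carry_out(
  deltas=[
    [[0,0,1,0],[0,0,2,0],[0,0,2,0],[0,0,2,0]],
  ],
)

```text
time: 3.65
tool_pos: [603.0, -163.3, 111.7]
tcp_rot: [3.141, -0.0, 0.069]
contact_force: [-4.4, -0.9, 6.1]
grip_width: 0.4
```

carry_out(
  deltas=[
    [[0,0,1,0],[0,0,1.5,0],[0,0,1.5,0],[0,0,1.5,0]],
  ],
)

```text
time: 4.05
tool_pos: [603.1, -163.3, 111.5]
tcp_rot: [3.141, -0.001, 0.07]
contact_force: [-7.5, 0.5, 15.4]
grip_width: 0.5
```

carry_out(
  deltas=[
    [[0,0,-5,0],[0,0,-25,0],[0,0,-60,0],[0,0,-90,0],[0,0,-105,0],[0,0,-105,0]],
  ],
)

```text
time: 4.65
tool_pos: [604.3, -163.5, 217.2]
tcp_rot: [3.139, -0.005, 0.069]
contact_force: [0.0, -0.2, 0.7]
grip_width: 0.5
```

```bash
python3 - <<'E'
from h import *
np.set_printoptions(suppress=True,precision=1)
m=bot.camera_model("wrist");c,d=bot.capture("wrist");K,T=np.array(m["K"]),np.array(m["camera_from_world"])
I=np.linalg.inv(T)
cv2.imwrite("pics/w2.png",cv2.resize(c[110:210,200:310],None,fx=5,fy=5))
def prof(c,d,K,T):
    I=np.linalg.inv(T)
    for v in range(128,186,3):
        u=255;x=(u-K[0][2])/K[0][0];y=(v-K[1][2])/K[1][1];th=np.hypot(x,y);s=np.sin(th)/max(th,1e-9)
        r=np.array([x*s,y*s,np.cos(th)]);dd=np.median(d[v,251:260]);p=I[:3,:3]@(r*dd/r[2])+I[:3,3];print(v,p[[0,2]],end=";")
    print()
z=np.load("w1.npz");prof(z["c"],z["d"],z["K"],z["T"]);prof(c,d,K,T)
delta(575,190,160,-0.302)
E
```

```text
128 [645.3  42.4];131 [642.7  42.7];134 [639.9  42.7];137 [637.4  43.9];140 [635.   46.2];143 [632.4  46.9];146 [629.7  46.9];149 [626.9  46.7];152 [624.2  46.9];155 [621.5  46.8];158 [618.8  47.3];161 [616.4  48.6];164 [613.7  49.2];167 [611.2  50.2];170 [608.8  51.5];173 [605.7  50.3];176 [601.4  44.2];179 [598.1  42.6];182 [595.3  42.9];185 [592.3  42.7];
128 [661.   42.3];131 [658.3  42.6];134 [655.6  42.6];137 [652.8  42.2];140 [650.2  43. ];143 [647.4  43.1];146 [644.7  42.9];149 [641.8  42.3];152 [639.1  42.8];155 [636.6  44.5];158 [634.3  47. ];161 [632.6  51.9];164 [629.7  51.4];167 [626.6  49.5];170 [623.6  48.4];173 [620.5  47.4];176 [617.6  46.8];179 [614.6  46.3];182 [611.9  46.9];185 [609.   46.6];
[  -3.9 -354.4  -11.1] turn 4.26 now [ 603.5 -163.2  215.2] [ 3.1 -0.   0.1] F [ 0.6 -0.1 -0.4]
```

View pics/w2.png

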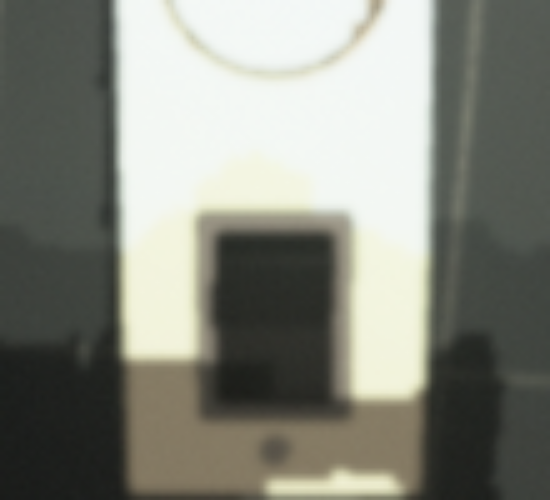

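The depth profile shows the strip rocker fully on: the near half is level at 46.6 mm and the far half is up at 52 mm. The picture agrees. Next I'll move above the station.

carry_out(
  deltas=[
    [[-3,-15,-11,0.2],[-7,-45,-11,0.5],[-12,-80,-11,0.9],[-17,-120,-11,1.4],[-22,-160,-11,1.9],[-27,-200,-11,2.4],[-32,-240,-11,2.9],[-38,-280,-11,3.4],[-42,-310,-11,3.7],[-45,-335,-11,4.0],[-48,-352,-11,4.2],[-49,-360,-11,4.26],[-49,-360,-11,4.26],[-49,-360,-11,4.26]],
  ],
)

```text
time: 6.1
tool_pos: [529.2, 191.9, 224.9]
tcp_rot: [3.141, 0.001, -0.302]
contact_force: [-0.1, -0.1, 0.7]
grip_width: 0.6
```

```bash
python3 - <<'E'
from h import *
m=bot.camera_model("wrist");c,d=bot.capture("wrist")
np.savez("w3.npz",c=c,d=d,K=m["K"],T=m["camera_from_world"]);cv2.imwrite("pics/w3.png",c)
E
```

```text
(no output)
```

View pics/w3.png

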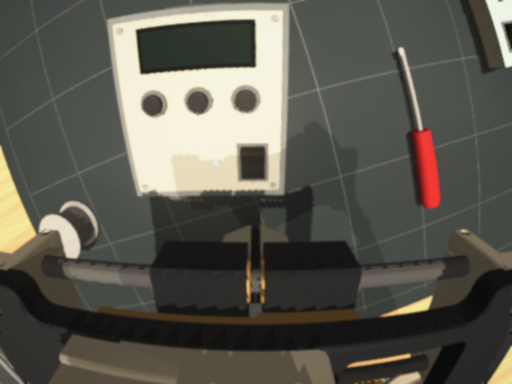

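The wrist view shows the three keys at (153,104), (199,101) and (246,99), and the rocker at columns 239–266, rows 145–180. I'll get 3D points from the depth image.

```bash
cat >> h.py <<'E'
def fpts(K,T,d):
    v,u=np.mgrid[:d.shape[0],:d.shape[1]];x=(u-K[0][2])/K[0][0];y=(v-K[1][2])/K[1][1]
    th=np.hypot(x,y);t=np.tan(th)/np.maximum(th,1e-9)
    I=np.linalg.inv(T);return np.stack([x*t*d,y*t*d,d],-1)@I[:3,:3].T+I[:3,3]
E
python3 - <<'E'
from h import *
np.set_printoptions(suppress=True,precision=1)
z=np.load("w3.npz");c=z["c"];P=fpts(z["K"],z["T"],z["d"]);g=cv2.cvtColor(c,6)
q=P[120:140,130:230].reshape(-1,3);p0=q.mean(0);n=np.linalg.svd(q-p0,full_matrices=False)[2][2];n*=np.sign(n[2])
print("panel",p0,"tilt",np.degrees(np.arccos(n[2])),"down dir",np.arctan2(n[1],n[0]))
m=np.zeros_like(g);m[84:190,138:275]=g[84:190,138:275]<85
k,l,s,ce=cv2.connectedComponentsWithStats(m);C=[]
for i in range(1,k):
    if s[i,4]>100: C.append(P[l==i].mean(0));print(s[i],ce[i],C[-1],"h",np.median((P[l==i]-p0)@n))
x=np.array([1,0,0]);a=-0.302;ex=np.array([np.cos(a),np.sin(a),0]);ex-=n*(n@ex);ex/=np.linalg.norm(ex)
print("x",ex)
for v in range(136,188,3):
    p=np.median(P[v,248:258],0);print(v,p,"s",(p-p0)@ex,"h",(p-p0)@n)
E
```

```text
panel [603.4 237.9  60.9] tilt 82.52736105520276 down dir 2.802972118683292
[188  92  20  20 300] [197.5 101.9] [620.  211.9  73.1] h -22.428293933646568
[236  92  19  19 271] [245.  100.9] [608.3 174.5  75.8] h -23.793502293165574
[143  95  19  20 282] [152.5 104.8] [631.1 248.7  75.7] h -20.48577982415702
[241 147  24  32 762] [252.5 162.5] [553.9 185.5  57.1] h 28.276405713704044
x [0.2 0.2 1. ]
136 [576.8 178.2  56.9] s -22.162325983752172 h 4.68170993510558
139 [574.2 179.1  56.5] s -22.924333552365518 h 7.379139143719499
142 [571.6 179.9  56. ] s -23.757652359919767 h 9.982867744044315
145 [569.1 180.7  56. ] s -24.13009076231586 h 12.58391123897138
148 [566.7 181.4  57.8] s -22.763639870831714 h 15.274531712346521
151 [564.6 182.   60.4] s -20.54271819878459 h 17.814046788083846
154 [562.4 182.7  61.8] s -19.519905463648353 h 20.30904118810751
157 [559.3 183.7  60.3] s -21.406979400699434 h 23.293606098841543
160 [556.4 184.6  57.7] s -24.272733682986562 h 26.024221774761706
163 [553.6 185.6  55.2] s -26.992520304671274 h 28.60271542702941
166 [550.1 186.6  52.9] s -29.692750177941434 h 31.873538177876124
169 [546.9 187.7  51.8] s -31.25276286711792 h 35.09987176075284
172 [544.2 188.5  50.7] s -32.66544195743472 h 37.7926375888386
175 [541.4 189.4  51.1] s -32.64942089557858 h 40.713450934404065
178 [538.4 190.4  49.9] s -34.28455357402698 h 43.70009933092851
181 [534.7 191.6  45. ] s -39.44747507225741 h 46.94235978297363
184 [531.5 192.6  44.4] s -40.40741873856137 h 50.1367080639393
187 [528.5 193.5  43.5] s -41.7479694408743 h 53.14804536853173
```

```bash
python3 -c "
from h import *
delta(562,183,60,-0.302)"
```

```text
[33.8 -1.6 99.1] turn -0.01 now [529.3 191.6 225.2] [ 3.141e+00  1.000e-03 -3.030e-01] F [-0.  -0.   0.4]
```

carry_out(
  deltas=[
    [[15,-1,20,0],[34,-2,45,0],[34,-2,70,0],[34,-2,85,0],[34,-2,92,0],[34,-2,94,0],[34,-2,96,0],[34,-2,98,0],[34,-2,99,0],[34,-2,100,0],[34,-2,100,0]],
  ],
)

```text
time: 7.25
tool_pos: [563.0, 184.2, 126.7]
tcp_rot: [-3.141, -0.003, -0.302]
contact_force: [1.1, -1.1, 4.7]
grip_width: 0.2
```

carry_out(
  deltas=[
    [[0,0,1,0],[0,0,1.5,0],[0,0,1.5,0]],
  ],
)

```text
time: 7.55
tool_pos: [563.8, 184.0, 125.5]
tcp_rot: [-3.14, -0.004, -0.302]
contact_force: [3.2, -2.0, 5.1]
grip_width: 0.2
```

carry_out(
  deltas=[
    [[0,0,1,0],[0,0,1.5,0],[0,0,1.5,0]],
  ],
)

```text
time: 7.85
tool_pos: [564.2, 184.0, 124.2]
tcp_rot: [-3.14, -0.005, -0.303]
contact_force: [4.1, -3.4, 5.5]
grip_width: 0.3
```

carry_out(
  deltas=[
    [[0,0,1,0],[0,0,1,0],[0,0,1,0]],
  ],
)

```text
time: 8.15
tool_pos: [563.1, 184.3, 122.4]
tcp_rot: [-3.14, -0.002, -0.302]
contact_force: [3.0, 0.1, 5.7]
grip_width: 0.2
```

carry_out(
  deltas=[
    [[0,0,1,0],[0,0,1,0],[0,0,1,0]],
  ],
)

```text
time: 8.45
tool_pos: [563.2, 184.3, 122.1]
tcp_rot: [-3.14, -0.003, -0.302]
contact_force: [2.3, -1.7, 10.9]
grip_width: 0.4
```

carry_out(
  deltas=[
    [[0,0,1,0],[0,0,1,0],[0,0,1,0]],
  ],
)

```text
time: 8.75
tool_pos: [563.3, 184.3, 121.9]
tcp_rot: [-3.14, -0.004, -0.302]
contact_force: [0.7, -1.3, 15.9]
grip_width: 0.7
```

carry_out(
  deltas=[
    [[0,0,-4,0],[0,0,-20,0],[-5,0,-50,0],[-20,0,-80,0],[-30,0,-98,0],[-34,0,-104,0],[-34,0,-104,0]],
  ],
)

```text
time: 9.45
tool_pos: [529.0, 194.6, 223.6]
tcp_rot: [3.141, 0.001, -0.302]
contact_force: [-0.6, -0.2, 0.1]
grip_width: 0.6
```

```bash
python3 - <<'E'
from h import *
np.set_printoptions(suppress=True,precision=1)
m=bot.camera_model("wrist");c,d=bot.capture("wrist");P=fpts(np.array(m["K"]),np.array(m["camera_from_world"]),d)
cv2.imwrite("pics/w4.png",cv2.resize(c[60:210,100:300],None,fx=4,fy=4))
for v in range(133,190,3):
    p=np.median(P[v,248:258],0);q=np.median(P[v,222:232],0);print(v,p,"cap-panel z",p[2]-q[2]-(p-q)[:2]@[np.cos(.302),-np.sin(.302)]*.268)
g=cv2.cvtColor(c,6);mk=np.zeros_like(g);mk[84:120,138:275]=g[84:120,138:275]<85
k,l,s,ce=cv2.connectedComponentsWithStats(mk)
for i in range(1,k):
    if s[i,4]>100: print(s[i],P[l==i].mean(0))
delta(620,211.3,90,-.302)
E
```

```text
133 [579.6 180.2  57.3] cap-panel z -0.7965780440738581
136 [577.  181.   57.3] cap-panel z -0.04346543590209908
139 [574.3 181.9  56.4] cap-panel z -0.5410824163500128
142 [571.7 182.7  55.9] cap-panel z -0.018991951129793724
145 [569.4 183.5  55.8] cap-panel z 0.573024081491376
148 [566.8 184.2  57.3] cap-panel z 2.566543436513748
151 [564.1 185.1  57.4] cap-panel z 3.3649911881591645
154 [561.5 185.9  56.5] cap-panel z 3.4480935784151336
157 [558.8 186.8  55.9] cap-panel z 3.798908380086586
160 [555.9 187.7  54.6] cap-panel z 2.6861062958279747
163 [553.4 188.5  54.4] cap-panel z 3.468959323604248
166 [550.6 189.3  54.7] cap-panel z 4.427922637380934
169 [548.2 190.1  54.9] cap-panel z 5.4206897730797055
172 [545.3 191.   54.7] cap-panel z 6.517700800513055
175 [542.9 191.8  55.6] cap-panel z 8.000068098575191
178 [540.2 192.6  55.8] cap-panel z 8.942690054953356
181 [534.9 194.3  45.1] cap-panel z -0.2808158271703763
184 [531.6 195.4  44.2] cap-panel z 0.24224828578633292
187 [528.5 196.4  43.5] cap-panel z 0.4423605455873284
[191  91  20  20 305] [620.  211.8  73.8]
[239  91  19  19 265] [608.2 174.8  73. ]
[146  94  19  20 292] [631.4 249.6  72.9]
[ 81.8 -43.2  66.6] turn -0.0 now [529.2 194.4 222.8] [ 3.1  0.  -0.3] F [ 0.2 -0.1 -0.4]
```

View pics/w4.png

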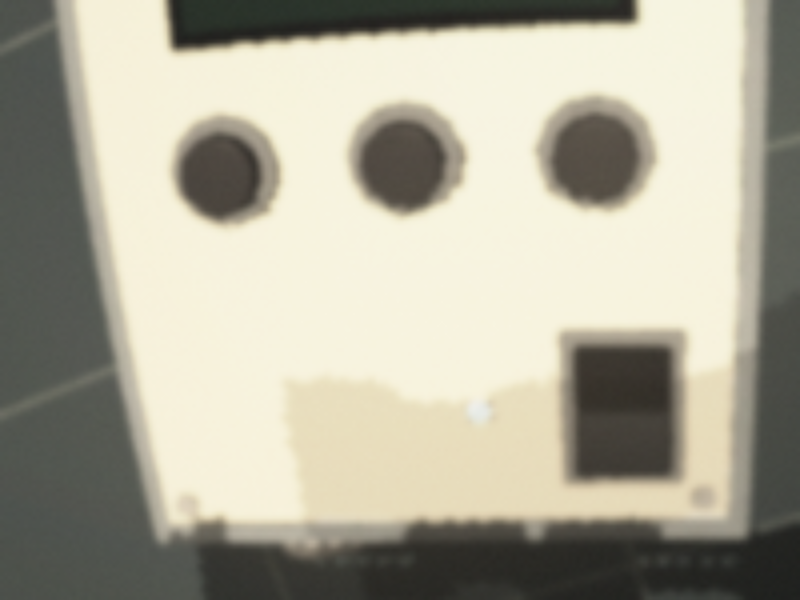

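carry_out(
  deltas=[
    [[20,-12,10,0],[50,-28,30,0],[75,-40,50,0],[82,-43,66,0],[82,-43,76,0],[82,-43,81,0],[82,-43,83,0],[82,-43,85,0],[82,-43,86,0],[82,-43,87,0],[82,-43,87,0]],
  ],
)

```text
time: 10.6
tool_pos: [621.0, 211.0, 137.4]
tcp_rot: [-3.141, -0.001, -0.302]
contact_force: [-1.1, -0.4, 2.0]
grip_width: 0.4
```

carry_out(
  deltas=[
    [[0,0,1,0],[0,0,2,0],[0,0,2,0]],
  ],
)

```text
time: 10.9
tool_pos: [621.3, 210.9, 135.7]
tcp_rot: [-3.141, -0.002, -0.302]
contact_force: [-1.4, -1.5, 7.4]
grip_width: 0.5
```

carry_out(
  deltas=[
    [[0,0,1,0],[0,0,1,0],[0,0,1,0]],
  ],
)

```text
time: 11.2
tool_pos: [621.3, 210.9, 135.5]
tcp_rot: [-3.141, -0.002, -0.302]
contact_force: [-4.1, -2.4, 11.4]
grip_width: 0.3
```

carry_out(
  deltas=[
    [[0,0,1,0],[0,0,1,0],[0,0,1,0]],
  ],
)

```text
time: 11.5
tool_pos: [621.4, 210.9, 135.2]
tcp_rot: [-3.141, -0.003, -0.302]
contact_force: [-4.5, -3.3, 15.7]
grip_width: 0.5
```

carry_out(
  deltas=[
    [[0,0,-4,0],[0,0,-15,0],[-5,0,-45,0],[-50,30,-75,0],[-80,43,-90,0],[-82,43,-91,0],[-82,43,-91,0]],
  ],
)

```text
time: 12.2
tool_pos: [529.8, 194.6, 225.0]
tcp_rot: [-3.14, -0.002, -0.302]
contact_force: [-0.0, -0.7, 0.8]
grip_width: 0.4
```

```bash
python3 - <<'E'
from h import *
np.set_printoptions(suppress=True,precision=1)
m=bot.camera_model("wrist");c,d=bot.capture("wrist");P=fpts(np.array(m["K"]),np.array(m["camera_from_world"]),d)
for v in range(148,181,6): print(v,np.median(P[v,248:258],0))
g=cv2.cvtColor(c,6);mk=np.zeros_like(g);mk[84:120,138:275]=g[84:120,138:275]<85
k,l,s,ce=cv2.connectedComponentsWithStats(mk)
for i in range(1,k):
    if s[i,4]>100: print(s[i],P[l==i].mean(0),np.median(P[l==i],0))
c,_=bot.capture("top");z=np.load("top.npz")["c"]
cv2.imwrite("pics/end.png",c);D=cv2.absdiff(c,z).max(2);print("diff",[(D[a:b,e:f]>40).sum() for a,b,e,f in((150,235,255,280),(170,205,90,130),(60,185,300,340))])
E
```

```text
148 [567.8 184.5  56.9]
154 [562.5 186.2  56.5]
160 [557.3 187.9  54.9]
166 [551.7 189.6  54.2]
172 [546.5 191.2  55.7]
178 [541.2 192.9  55.7]
[192  93  20  19 296] [620.  212.   73.1] [620.1 212.   73.2]
[240  92  19  19 268] [608.3 174.7  74. ] [608.3 174.9  73.1]
[147  95  19  20 284] [631.3 249.4  73.8] [631.3 249.6  73. ]
diff [np.int64(0), np.int64(165), np.int64(0)]
```

View pics/end.png

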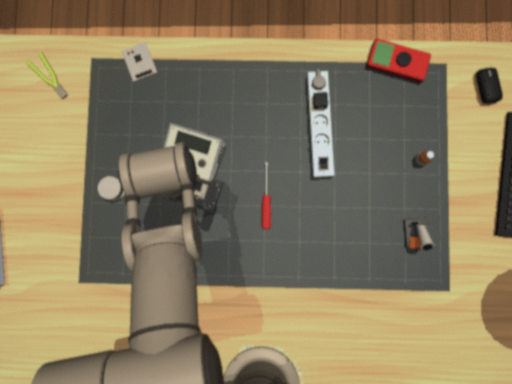

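```bash
python3 -c "
from h import *
bot.close_job()"
```

```text
the job is handed in; nothing more can be done
```

I pressed the strip's rocker on, then the station's power rocker, then the middle preset key down and up again, all with closed fingertips. The job was handed in at about 12 s of robot time. The hand-in gives no verdict, so what follows is from my own checks.

- **Strip rocker:** I pressed until it stalled at about 15 N. A depth profile afterwards showed the near half level, 4 mm above the strip, and the far half up.
- **Station rocker:** I pressed until it stalled at about 16 N. The profile afterwards showed the upper half level, roughly 3.5 mm off the panel, and the lower half up.
- **Middle key:** I pressed it until it stopped at about 16 N. That it went right down is inferred from the force, because I took no picture while it was pressed. After release it stood as high as the two outer keys (73 mm in the depth image), which I did not press.
- **Surroundings:** The strip and screwdriver look unchanged between the first and last top views. The keys and rocker are where they were, within about 1 mm, so the station did not move.
- **Disagreement:** The before-and-after comparison flagged changes around the reel. I put that down to the arm covering it and its shadow in that view, but did not check the reel separately. The fingers never went near it.

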